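Put the washed-up things back in order beside the sink

TASK

Tidy the worktop by the sink: lay the bar of soap flat in the soap dish, stand the large measuring cup in the middle of the round cork mat, and nest the small measuring cup inside it with its handle turned a quarter turn (either way) from the large cup's handle so that the two clear each other. Stand the little glass vase upright on the worktop, midway between the middle of the cork mat and the middle of the soap dish and in line with them. Leave the bottle, mug, brush and timer where they are.

Things in the scene. Friction and masses are not known exactly. Their poses are not given: they have to be found in the camera images.
- large_cup: The wider, lower of two copper measuring cups with black handles: diameter 72 at the rim, 66 at the foot, 44 high, wall 3, floor 4 thick, 90 g, loose. Origin: centre of its underside, z up. Straight level handle along its own +x, 14 wide, 8 thick (36 to 44 above the underside), ending 96 from the cup's axis. It starts pointing to the robot's left (+y), within 30 degrees.
- small_cup: The narrower, taller copper cup, black handle: diameter 48 at the rim, 42 at the foot, 54 high, 60 g, loose. Origin: centre of its underside, z up. Handle along its own +x, 14 wide, 8 thick (46 to 54 above the underside), ending 96 from the cup's axis; nested, it passes 6 above the large cup's rim. It starts pointing to the robot's left (+y), within 30 degrees.
- soap: A cream-coloured bar of soap, 80 (its x) by 50 (its y) by 30 high, 110 g. Origin: centre of its underside, z up. Loose.
- vase: A small round amber glass vase holding a tiny green succulent, about 95 high in all, 180 g, loose. Foot diameter 42, straight belly of diameter 50 from 14 to 52 above the underside, then a narrow neck and a rim of diameter 36 at 74; the leaves stay within diameter 45. Origin: centre of its underside, z up.
- mat: A round cork mat, diameter 110, 5 thick, fixed to the worktop. Origin: centre of its underside, z up. Its own y axis lies along the line between the mat and the soap dish, whose centres are always 260 apart; which is on the left varies.
- dish: A white ceramic soap dish, a shallow open tray 110 (its x) by 80 (its y) by 14 high outside, wall 5, inner floor 5 above the underside, fixed. Inside it is 100 by 70. Origin: centre of its underside, z up. Its own y axis lies along the line to the mat.
- bottle: Bystander: white soap bottle, diameter 60, 170 high, upright and loose, beyond the mat and dish. Origin: centre of its underside.
- mug: Bystander: blue mug, diameter 80, 90 high, loose, at the far left. Origin: centre of its underside.
- brush: Bystander: wooden washing-up brush with a round head 60 wide, 175 long and 40 high, lying at the far right, loose. Origin: under its middle.
- timer: Bystander: small white conical kitchen timer, diameter 56, 55 high, loose, at the right edge nearer the robot. Origin: centre of its underside.
Things that resemble listed ones, but are neither listed nor needed, are in the scene too. What is shaped like the large_cup but blue is not meant.

How it is judged:
By the outcome, as a careful person would: the job done as asked, in the order asked, and still so for the second after the job is handed in, with the robot touching nothing.
It also fails if it takes over 106 s, if anything falls off the work surface, if the arm or the gripper's body presses on something with over 40 N, if the wrist force passes 120 N, or if a joint passes its speed limit or range.

ROBOT

A 6-joint arm with a two-finger parallel gripper is mounted at the origin on the work surface. World frame = base frame: x ahead of the robot, y to its left, z up, the work surface at z = 0. Lengths are in mm, angles in rad, forces in N, time in s.
With the tool pointing down it reaches from about 400 to 925 mm from the base axis. Payload 3.4 kg.
Tool frame: the origin (TCP) lies at the centre of the arm's flange, where the gripper is bolted on; the fingertips stand 173 mm ahead of it and the grasp point (between the pads) lies 155 mm ahead of it; z points along the fingers, y is the line along which they close (so a half turn about z gives the same grasp; the last joint's range is limited). The gripper opens to 85 mm and grips with 20 to 120 N. Pads are 22 mm wide; open, the fingers measure 114 mm over their backs; the gripper's body (76 mm by 85 mm) begins 54 mm behind the grasp point. The pads swing forward as they close: fully open they stand 13 mm farther back than shut.
Start: joints at [-1.185, 0.307, 1.506, -0, 1.328, -0.073], TCP at [254.63, -515.554, 404.705] pointing down, gripper open.
Joint ranges: [-3.12, 3.12], [-1.05, 2.28], [0.14, 2.33], [-1.42, 4.57], [0.1, 2.73], [-2.68, 2.68]. Speed limits (rad/s): [2.57, 2.57, 3.14, 3.14, 3.14, 3.14].

INTERFACE

Orientations are given as a unit quaternion [x, y, z, w].
In Python, from cell import * gives the robot as it stands.
- The arm moves only by the tool apply_moves, never from a script. Its argument "commands" is a list that holds one entry, the list of rows, each a list of 5 numbers: the opening, from -1 (shut) to 1 (fully open), then the shift along the world's x, y, z in cm, then the turn about the world's z in rad. A call has exactly 10 rows; each row shifts and turns the commanded pose from where the row before left it; what a row does not reach is not made up. A row lasts 1/10 s, in which the tool goes at most 50 mm and 8.59 degrees, less where a joint would pass 70% of its speed; a pose out of reach is approached as far as the arm can. A call with a gripper value outside its range is refused whole. The fingers move at their own pace and stop on an object; the grip force is fixed at half the most. Time passes only in rows, so rows that do not move let the fingers close, or fill a call up. It gives the time, the measured TCP pose, the force, the opening and the grip force at its end, in the units of the state.
- observe(): the state, without advancing time (a new reading comes with each control period).
- get_image(name): name is "side" or "top" or "wrist"; returns (picture, depth): 480x640x3 uint8, blue, green, red; 480x640 float32, mm along the optical axis (not along the pixel's ray), 0 where there is no reading.
- get_calibration(name): a dict with "fx", "fy", "cx", "cy" (pixels), "D" ([k1, k2, p1, p2, k3] as OpenCV has them; the pictures are not rectified), "xyz" and "rotation" of the camera in the world. Camera axes: x right, y down, z forward; pixel columns grow to the right and rows downward; lengths in mm; the calibration is good to about 2 mm. A picture is of the moment at which its call begins: read the wrist's pose just before it. get_calibration takes no time and is no camera call; for the wrist camera it gives the pose at the moment of the call.
- sign_off(): hands the job in; it is judged then, once.
The state is a dict: "time_s": time; "q": joint angles; "qvel": joint speeds; "joint_torque": joint torques, N m; "tool_pos": TCP position; "tool_rot": TCP orientation; "contact_force": force on the tool from outside, world axes, zero at the start; "ft_torque": the same for the moment, N m; "grip_width": opening from 0.0 (shut) to 1.0 (fully open); "grasp_force": force on a finger pad.
Only numpy, scipy, OpenCV 4.12 (cv2) and the standard library are available. Lean on these libraries where they do the work, as an engineer would, in place of code of your own. Each camera call takes 0.05 s, during which the arm holds its last target. There are 200 camera calls.

## Working session

There is one attempt and no reset: what is moved stays moved. The work goes in short steps, Python scripts to look and compute and a tool call to move; the robot and the scene stay as the last step left them, time stands still between calls to the robot, and variables do not carry over. Pictures are saved under pics/ and viewed, at most 14 in all, crops included, and the job is handed in when it is done.

Besides the shell and the picture viewer there is one more tool, called after "Emit:" as a command line: name --argument value ..., lists and objects as JSON in quotes. apply_moves: Moves the arm, as the interface text tells. Its arguments: {"type":"object","properties":{"commands":{"type":"array"}},"required":["commands"]}

```bash
mkdir -p pics; ls; python3 - <<'E'
from cell import *
import cv2
s=observe(); print(s)
for n in("top","side"):
    p,d=get_image(n); cv2.imwrite(f"pics/{n}0.png",p)
    import numpy as np; np.savez(f"{n}0.npz",p=p,d=d)
    print(n,get_calibration(n))
print(get_calibration("wrist"))
E
```

```text
pics
{'time_s': 0.0, 'q': array([-1.18545478e+00,  3.07574164e-01,  1.50763758e+00, -2.00249242e-05,
        1.32838629e+00, -7.35082491e-02]), 'qvel': array([ 0.00120264,  0.00146737,  0.0009025 ,  0.00072997,  0.00039778,
       -0.00027579]), 'joint_torque': array([ 2.50611320e-04, -4.57548559e+01, -2.51919687e+01, -4.89081813e-04,
        1.32819044e-02,  3.30736577e-05]), 'tool_pos': array([ 254.52475643, -515.23508626,  403.7935184 ]), 'tool_rot': array([ 9.73796306e-01,  2.27419764e-01, -1.65302933e-04, -9.89018584e-04]), 'contact_force': array([-0.05995121, -0.43663124,  0.32573643]), 'ft_torque': array([ 0.03129051, -0.04077113, -0.01318488]), 'grasp_force': 0.0, 'grip_width': 0.9988471345233374}
top {'fx': 468.76771402014606, 'fy': 468.76771402014606, 'cx': 323.3131368040803, 'cy': 235.35275386390333, 'D': array([-0.10135141,  0.        ,  0.        ,  0.        ,  0.        ]), 'xyz': array([ 424.40591497,  -59.89066648, 1003.67000752]), 'rotation': array([ 0.70555676, -0.70333333,  0.06937656, -0.05194977])}
side {'fx': 462.33643995869426, 'fy': 462.33643995869426, 'cx': 315.2002638295081, 'cy': 242.08589209466726, 'D': array([-0.09417475,  0.        ,  0.        ,  0.        ,  0.        ]), 'xyz': array([496.67045657, 596.88197663, 804.90875271]), 'rotation': array([-0.07208264,  0.93112157, -0.3561934 ,  0.03070792])}
{'fx': 377.865010071626, 'fy': 377.865010071626, 'cx': 326.9747818169863, 'cy': 237.82530792712666, 'D': array([-0.07680473,  0.        ,  0.        ,  0.        ,  0.        ]), 'xyz': array([ 330.38002857, -478.09118021,  373.79407605]), 'rotation': array([ 0.83777797, -0.52055845, -0.08786036,  0.13938266])}
```

View pics/top0.png

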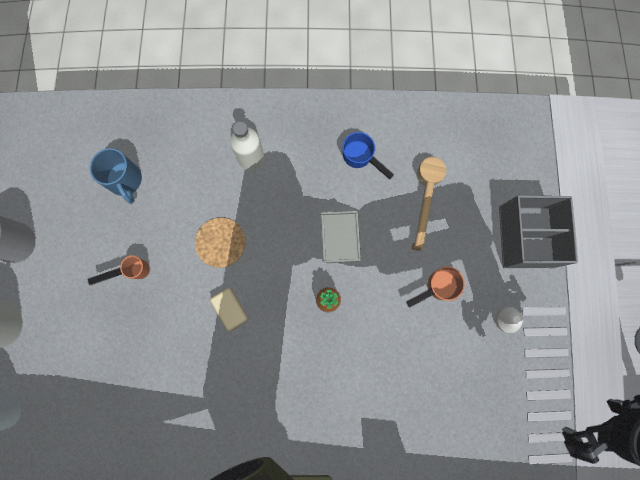

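View pics/side0.png

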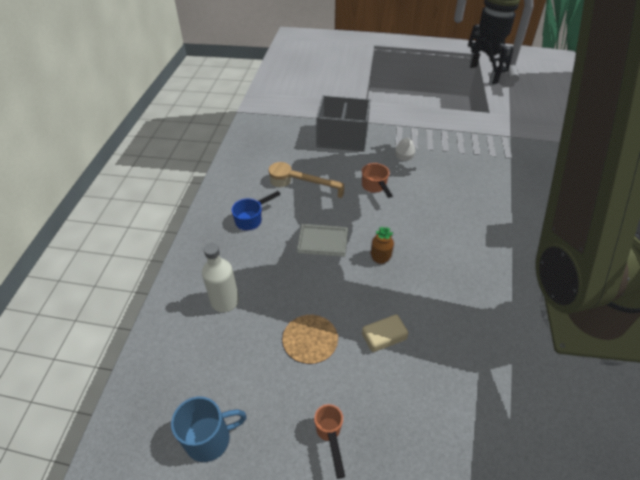

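The top view shows the mat at (220,242), dish at (341,237), soap at (229,310) and vase at (328,299). The copper cups are the large one at (446,284) and the small one at (135,267). 

Possible confusions:
- **Large cup:** the blue cup at (359,149) is a decoy, as is the small cup at (135,267). I choose copper, wide and low: (446,284).
- **Small cup:** could be confused with the mug at (113,168). I choose (135,267).
- **Soap:** could be confused with the dish at (341,237). I choose the cream block at (229,310).

```bash
cat > h.py <<'E'
import numpy as np, cv2
from scipy.spatial.transform import Rotation as Rn
def rays(c,uv):
    K=np.array([[c['fx'],0,c['cx']],[0,c['fy'],c['cy']],[0,0,1.]])
    n=cv2.undistortPoints(np.asarray(uv,float).reshape(-1,1,2),K,c['D']).reshape(-1,2)
    q=np.asarray(c['rotation']); R=Rn.from_quat(q).as_matrix() if q.shape==(4,) else q
    return np.c_[n,np.ones(len(n))]@R.T
def plane(c,uv,z):
    r=rays(c,uv); return (c['xyz']+r*((z-c['xyz'][2])/r[:,2])[:,None])[:,:2]
def cloud(c,d,m):
    v,u=np.nonzero(m&(d>0)); r=rays(c,np.c_[u,v]); return c['xyz']+r*d[v,u][:,None]
def blob(m,u,v):
    n,l=cv2.connectedComponents(m.astype(np.uint8)); k=l[v-6:v+7,u-6:u+7]; k=k[k>0]
    return l==np.bincount(k).argmax()
def edge(m): return max(cv2.findContours(m.astype(np.uint8),0,cv2.CHAIN_APPROX_NONE)[0],key=len).reshape(-1,2)
def circ(xy):
    A=np.c_[2*xy,np.ones(len(xy))]; s=np.linalg.lstsq(A,(xy**2).sum(1),rcond=None)[0]
    return s[:2],np.sqrt(s[2]+s[:2]@s[:2])
E
python3 - <<'E'
from cell import *
from h import *
np.set_printoptions(precision=1,suppress=True)
f=np.load("top0.npz");p,d=f['p'],f['d'];c=get_calibration("top")
hsv=cv2.cvtColor(p,cv2.COLOR_BGR2HSV).astype(int);H,S,V=[hsv[...,i] for i in range(3)]
for n,(u,v) in dict(table=(180,300),mat=(220,242),dish=(341,237),soap=(229,310),vase=(328,299),big=(446,284),small=(135,267)).items():
    print(n,hsv[v,u],cloud(c,d,np.pad(np.ones((1,1),bool),((v,479-v),(u,639-u)))))
orange=(H<16)&(S>110)
for n,u,v in(("big",446,284),("small",135,267)):
    m=blob(orange,u,v);P=cloud(c,d,m);zt=np.percentile(P[:,2],[5,50,90,99]);T=P[P[:,2]>zt[3]-8]
    print(n,m.sum(),zt,cv2.minEnclosingCircle(T[:,:2].astype(np.float32)),circ(T[:,:2]))
    win=np.zeros_like(m);win[v-30:v+45,max(u-70,0):u+30]=1
    hm=blob(win&(V<70)&(S<110)&(cloudz:=True), u-(25 if n=="big" else 30), v+(12 if n=="big" else 10))
    Q=plane(c,np.argwhere(hm)[:,::-1],44 if n=="big" else 54);print(" handle",len(Q),Q.mean(0),Q.min(0),Q.max(0),cv2.fitLine(Q.astype(np.float32),2,0,.01,.01).ravel())
m=blob((H<25)&(S>70),220,242);E=plane(c,edge(m),5);print("mat",cv2.fitEllipse(E.astype(np.float32)))
m=blob((H>15)&(H<35)&(S>45)&(V>90),229,310);P=cloud(c,d,m);T=P[P[:,2]>24];print("soap",np.percentile(P[:,2],[5,50,95]),cv2.minAreaRect(T[:,:2].astype(np.float32)),cv2.minAreaRect(plane(c,edge(m),30).astype(np.float32)))
w=np.zeros_like(m);w[200:272,312:370]=1
print(hsv[237,312:372:3,1:].tolist())
v,u=np.nonzero(w&(d>0));P=cloud(c,d,w);T=P[(P[:,2]>9)&(P[:,2]<25)];print("dish",len(T),cv2.minAreaRect(T[:,:2].astype(np.float32)))
m=blob((H>40)&(H<85)&(S>90),328,299);P=cloud(c,d,m);print("leaf",m.sum(),P.mean(0),P.max(0),P.min(0))
w[:]=0;w[280:320,305:350]=1;P=cloud(c,d,w);P=P[(P[:,2]>20)];print("vase",P.mean(0),cv2.minEnclosingCircle(P[:,:2].astype(np.float32)))
big=cv2.resize(np.hstack([p[250:330,400:480],p[235:315,75:155],p[265:345,190:270],p[265:345,290:370]]),None,fx=2.5,fy=2.5,interpolation=2);cv2.imwrite("pics/crop.png",big)
E
```

```text
table [101  12 169] [[457.2 220.8  -0.1]]
mat [ 16 103 190] [[582.1 138.4   4.8]]
dish [ 60   5 163] [[ 594.  -122.7    7.2]]
soap [ 24  54 156] [[436.6 109.7  30.7]]
vase [ 34 103 104] [[458.4 -92.1  75.9]]
big [  9 126 216] [[ 492.9 -350.     2.1]]
small [  9 129 134] [[526.5 321.2   4.6]]
big 897 [ 1.9  6.  43.  46.4] ((492.0982666015625, -340.2370300292969), 35.25975799560547) (array([ 492. , -340.3]), np.float64(33.26396204178198))
 handle 162 [ 462.7 -282.1] [ 445.2 -309.9] [ 481.9 -255.1] [   0.5   -0.9  462.7 -282.1]
small 509 [ 2.4 30.9 53.6 57. ] ((522.62353515625, 310.7957763671875), 24.64594268798828) (array([522.5, 310. ]), np.float64(21.980235640091905))
 handle 207 [502.3 365.4] [485.4 331. ] [519.  400.3] [  0.3  -0.9 502.3 365.4]
mat ((582.484375, 138.90963745117188), (105.9343032836914, 106.95268249511719), 138.77310180664062)
soap [25.1 29.6 32.8] ((438.4211730957031, 111.71808624267578), (78.49182891845703, 48.7209587097168), 31.484403610229492) ((438.59686279296875, 110.78922271728516), (78.33393096923828, 48.97705078125), 31.5001163482666)
[[12, 110], [12, 104], [10, 105], [7, 114], [7, 151], [6, 163], [8, 162], [8, 164], [6, 162], [9, 163], [8, 164], [9, 168], [8, 166], [9, 164], [8, 165], [9, 139], [12, 106], [14, 112], [12, 110], [9, 112]]
dish 430 ((594.7515258789062, -120.95719909667969), (110.59477996826172, 80.10664367675781), 2.912912130355835)
leaf 229 [458.8 -92.9  83.3] [477.  -76.3  92.4] [ 440.7 -109.6   57. ]
vase [457.5 -92.6  70. ] ((458.4961242675781, -93.52384948730469), 25.095827102661133)
```

View pics/crop.png

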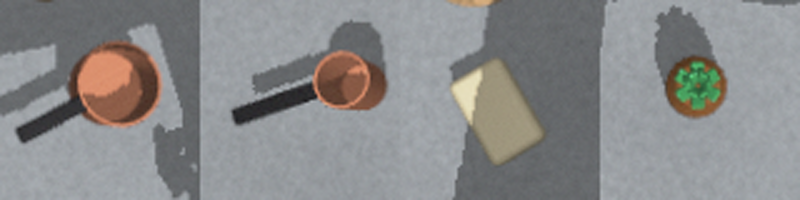

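The crop confirms the picks: a low wide copper cup, a tall narrow copper cup, the cream soap and the vase with green leaves. Moving to the soap.

Emit:
apply_moves --commands '[[[1,3.5,3.5,0,0.01],[1,3.5,3.5,0,0.01],[1,3.5,3.5,0,0.01],[1,3.5,3.5,0,0.01],[1,0.7,4.8,0,0.01],[1,0.7,4.8,0,0.01],[1,0.7,4.8,0,0.01],[1,0.7,4.8,0,0.01],[1,0.7,4.8,-1,0.01],[1,0.7,4.8,-1,0]]]'

```text
time_s: 1.1
tool_pos: [436.4, -85.7, 384.6]
tool_rot: [0.963, 0.271, 0.0, 0.0]
contact_force: [1.8, -0.4, -0.1]
grip_width: 1.005
grasp_force: 0.0
```

Emit:
apply_moves --commands '[[[1,0,4.8,-2,0],[1,0,4.8,-2,0],[1,0,4.8,-2,0],[1,0.2,4.8,-2,0],[1,0,0.5,-3,0],[1,0,0,-2,0],[1,0,0,-2,0],[1,0,0,0,0],[1,0,0,0,0],[1,0,0,0,0]]]'

```text
time_s: 2.1
tool_pos: [439.1, 101.9, 238.6]
tool_rot: [0.963, 0.271, 0.001, 0.0]
contact_force: [1.3, 0.5, -0.3]
grip_width: 1.002
grasp_force: 0.0
```

Emit:
apply_moves --commands '[[[1,0,0.9,0,0],[1,0,0,-2,0],[1,0,0,-2,0],[1,0,0,-1.4,0],[1,0,0,0,0],[-1,0,0,0,0],[-1,0,0,0,0],[-1,0,0,0,0],[-1,0,0,0,0],[-1,0,0,0,0]]]'

```text
time_s: 3.1
tool_pos: [439.1, 111.2, 185.1]
tool_rot: [0.963, 0.271, 0.001, 0.0]
contact_force: [-0.5, -1.2, 4.8]
grip_width: 0.568
grasp_force: 61.9
```

Emit:
apply_moves --commands '[[[-1,0,0,4.5,0],[-1,0,0,4.5,0],[-1,2.6,-3.87,0,-0.084],[-1,2.6,-3.87,0,-0.084],[-1,2.6,-3.87,0,-0.084],[-1,2.6,-3.87,0,-0.084],[-1,2.6,-3.87,0,-0.084],[-1,2.6,-3.87,0,-0.084],[-1,0,0,-4,0],[-1,0,0,0,0]]]'

```text
time_s: 4.1
tool_pos: [593.0, -122.2, 230.2]
tool_rot: [1.0, 0.021, -0.004, -0.001]
contact_force: [-2.8, 1.2, -1.9]
grip_width: 0.569
grasp_force: 63.4
```

```bash
python3 - <<'E'
from cell import *
from h import *
np.set_printoptions(precision=1,suppress=True)
s=observe();print(s['tool_pos'],s['tool_rot'],s['grasp_force'])
c=get_calibration("wrist");p,d=get_image("wrist");cv2.imwrite("pics/w1.png",p);np.savez("w1.npz",p=p,d=d)
p,d=get_image("side");cv2.imwrite("pics/s1.png",p[150:350,200:460])
E
```

```text
[ 593.  -122.2  230.2] [ 1.  0. -0. -0.] 63.4010910987854
```

View pics/w1.png

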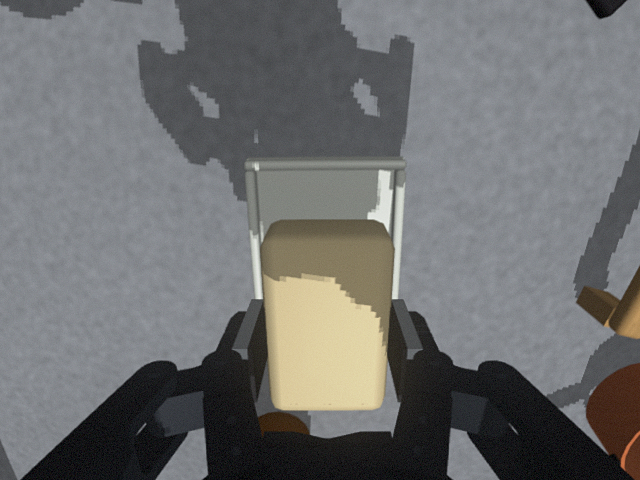

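The soap hangs straight between the pads (columns 265–390, rows 220–408), centred over the dish (columns 247–405). Lowering it.

Emit:
apply_moves --commands '[[[-1,0.2,0.1,-1.5,0],[-1,0,0,-1.5,0],[-1,0,0,-0.6,0],[-1,0,0,-0.4,0],[-1,0,0,0,0],[1,0,0,0,0],[1,0,0,0,0],[1,0,0,0,0],[1,0,0,0,0],[1,0,0,2,0]]]'

```text
time_s: 5.2
tool_pos: [595.3, -119.9, 211.9]
tool_rot: [1.0, 0.022, -0.003, -0.001]
contact_force: [-0.5, 0.1, -0.3]
grip_width: 1.001
grasp_force: 0.0
```

Emit:
apply_moves --commands '[[[1,0,0,4.5,0],[1,0,0,3,0.14],[1,-1.2,-2.6,0,0.14],[1,-1.2,-2.6,0,0.14],[1,-1.2,-2.6,0,0.14],[1,-1.2,-2.6,0,0.14],[1,-1.2,-2.6,0,0.14],[1,-1.2,-2.6,0,0.14],[1,-1.2,-2.6,0,0.14],[1,-1.2,-2.6,0,0.14]]]'

```text
time_s: 6.2
tool_pos: [499.9, -329.2, 289.0]
tool_rot: [0.793, 0.609, 0.0, 0.0]
contact_force: [-0.9, 0.4, -0.4]
grip_width: 1.002
grasp_force: 0.0
```

Emit:
apply_moves --commands '[[[1,-0.7,-1.2,0,0.14],[1,0,0,0,0.14],[1,0,0,0,0.14],[1,0,0,0,0.14],[1,0,0,0,0.14],[1,0,0,0,0.04],[1,0,0,0,0],[1,0,0,0,0],[1,0,0,0,0],[1,0,0,0,0]]]'

```text
time_s: 7.2
tool_pos: [493.5, -340.2, 288.8]
tool_rot: [0.522, 0.853, -0.0, 0.0]
contact_force: [-0.5, -1.0, 0.2]
grip_width: 1.001
grasp_force: 0.0
```

```bash
python3 - <<'E'
from cell import *
from h import *
np.set_printoptions(precision=2,suppress=True)
s=observe();print(s['tool_pos'],s['tool_rot'],2*np.arctan2(s['tool_rot'][1],s['tool_rot'][0]))
c=get_calibration("wrist");p,d=get_image("wrist");cv2.imwrite("pics/w2.png",p);np.savez("w2.npz",p=p,d=d,x=c['xyz'],r=c['rotation'])
hsv=cv2.cvtColor(p,cv2.COLOR_BGR2HSV).astype(int)
m=(hsv[...,0]<16)&(hsv[...,1]>110)
P=cloud(c,d,m);T=P[(P[:,2]>40)&(P[:,2]<50)];print(len(P),len(T),cv2.minEnclosingCircle(T[:,:2].astype(np.float32)))
p,d=get_image("top");np.savez("t2.npz",p=p,d=d);c=get_calibration("top")
w=np.zeros(d.shape,bool);w[195:275,305:375]=1;P=cloud(c,d,w);T=P[(P[:,2]>28)&(P[:,2]<50)]
print("soap",np.percentile(T[:,2],[5,50,95]),cv2.minAreaRect(T[:,:2].astype(np.float32)))
E
```

```text
[ 493.53 -340.18  288.82] [ 0.52  0.85 -0.    0.  ] 2.0443227536379456
10728 2076 ((604.3531494140625, -332.9560852050781), 145.88906860351562)
soap [30.49 34.4  37.41] ((595.7085571289062, -119.5649185180664), (80.50749206542969, 49.84048080444336), 2.7645816802978516)
```

View pics/w2.png

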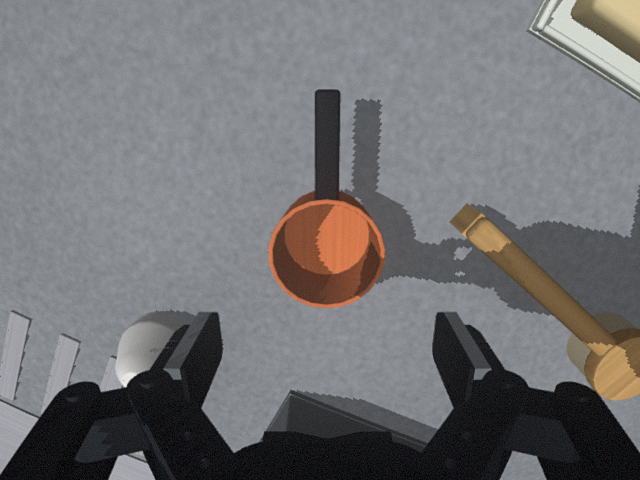

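The cup is centred at (327,252), its handle is straight up the picture and aligned with the tool, and the timer is at (175,355). The soap sits flat in the dish, with its top at 34. Checking the rim and the timer clearance next.

```bash
python3 - <<'E'
from cell import *
from h import *
np.set_printoptions(precision=1,suppress=True)
f=np.load("w2.npz");c=dict(get_calibration("wrist"),xyz=f['x'],rotation=f['r']);p,d=f['p'],f['d']
hsv=cv2.cvtColor(p,cv2.COLOR_BGR2HSV).astype(int)
m=blob((hsv[...,0]<16)&(hsv[...,1]>110),327,230);P=cloud(c,d,m);T=P[(P[:,2]>41)&(P[:,2]<48)]
print(len(T),circ(T[:,:2]),cv2.minEnclosingCircle(T[:,:2].astype(np.float32)),plane(c,[[327,252],[327,95]],44))
f=np.load("t2.npz");c=get_calibration("top");w=np.zeros(d.shape,bool);w[300:340,490:530]=1;P=cloud(c,f['d'],w);T=P[(P[:,2]>5)&(P[:,2]<70)];print("timer",T.max(0),T.min(0))
E
```

```text
1939 (array([ 494.1, -341.2]), np.float64(33.83733547966064)) ((493.3938903808594, -339.7806701660156), 37.94363784790039) [[ 493.7 -339.3]
 [ 452.6 -259. ]]
timer [ 441.8 -458.1   59.2] [ 386.  -529.9    5.3]
```

Emit:
apply_moves --commands '[[[1,0,0,-3,0],[1,0,0,-3,0],[1,0,0,-3,0],[1,0,0,-1.7,0],[1,0,0,0,0],[-1,0,0,0,0],[-1,0,0,0,0],[-1,0,0,0,0],[-1,0,0,0,0],[-1,0,0,0,0]]]'

```text
time_s: 8.3
tool_pos: [493.9, -340.4, 182.7]
tool_rot: [0.521, 0.853, -0.0, 0.001]
contact_force: [-1.3, -0.2, 4.1]
grip_width: 0.81
grasp_force: 68.3
```

Emit:
apply_moves --commands '[[[-1,0,0,4.5,0],[-1,0,0,4.5,0],[-1,0,0,4.5,0],[-1,0.9,4.8,0,-0.03],[-1,0.9,4.8,0,-0.03],[-1,0.9,4.8,0,-0.03],[-1,0.9,4.8,0,-0.03],[-1,0.9,4.8,0,-0.03],[-1,0.9,4.8,0,-0.03],[-1,0.9,4.8,0,-0.03]]]'

```text
time_s: 9.3
tool_pos: [556.4, -2.2, 317.0]
tool_rot: [0.608, 0.794, 0.0, 0.0]
contact_force: [0.7, -0.1, -0.5]
grip_width: 0.806
grasp_force: 69.2
```

Emit:
apply_moves --commands '[[[-1,0.8,4.8,0,-0.03],[-1,0.8,4.8,0,-0.03],[-1,0.8,4.7,0,-0.02],[-1,0,0,-3,0],[-1,0,0,-3,0],[-1,0,0,-2,0],[-1,0,0,-2,0],[-1,0,0,0,0],[-1,0,0,0,0],[-1,0,0,0,0]]]'

```text
time_s: 10.3
tool_pos: [581.2, 138.8, 218.0]
tool_rot: [0.639, 0.769, 0.001, 0.001]
contact_force: [0.9, 0.1, -1.5]
grip_width: 0.805
grasp_force: 69.2
```

```bash
python3 - <<'E'
from cell import *
from h import *
np.set_printoptions(precision=2,suppress=True)
s=observe();print(s['tool_pos'],2*np.arctan2(s['tool_rot'][1],s['tool_rot'][0]),s['contact_force'],s['grip_width'])
c=get_calibration("wrist");p,d=get_image("wrist");cv2.imwrite("pics/w3.png",p);np.savez("w3.npz",p=p,d=d,x=c['xyz'],r=c['rotation'])
E
```

```text
[581.2  138.83 218.01] 1.7546411270805404 [ 0.85  0.13 -1.49] 0.8048062897148435
```

View pics/w3.png

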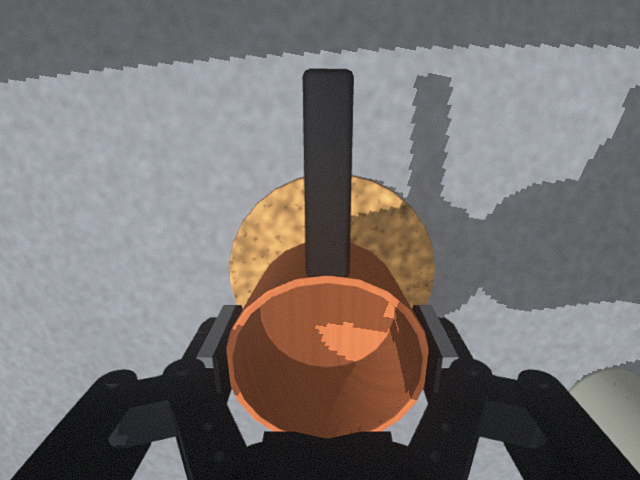

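The large cup is held level, its rim centre at about (328,358) and handle up the picture. The mat shows behind it, its arc spanning columns 230–435. Fitting both.

```bash
python3 - <<'E'
from cell import *
from h import *
np.set_printoptions(precision=1,suppress=True)
f=np.load("w3.npz");c=dict(get_calibration("wrist"),xyz=f['x'],rotation=f['r']);p,d=f['p'],f['d']
hsv=cv2.cvtColor(p,cv2.COLOR_BGR2HSV).astype(int);H,S,V=[hsv[...,i] for i in range(3)]
m=cv2.morphologyEx(((H>12)&(H<30)&(S>60)).astype(np.uint8),cv2.MORPH_CLOSE,np.ones((5,5)))
pts=[]
for v in range(185,290,3):
    x=np.nonzero(m[v,200:460])[0]+200
    if len(x): pts+= [[x.min(),v],[x.max(),v]]
P=plane(c,pts,5);o,r=circ(P);res=np.abs(np.hypot(*(P-o).T)-r);k=res<2;print("mat",circ(P[k]),k.sum(),len(k))
m=(H<12)&(S>100);m[:270]=0;Q=cloud(c,d,m);T=Q[(Q[:,2]>77)&(Q[:,2]<84)];print("cup",cv2.minEnclosingCircle(T[:,:2].astype(np.float32)),circ(T[:,:2]),plane(c,[[328,358]],79.5))
E
```

```text
mat (array([584.8, 139. ]), np.float64(54.321587672392226)) 70 70
cup ((582.3779296875, 138.446044921875), 36.82829666137695) (array([582.1, 138.5]), np.float64(33.81292180489529)) [[581.8 141.9]]
```

Emit:
apply_moves --commands '[[[-1,0.2,0,-1.5,0],[-1,0,0,-1,0],[-1,0,0,-0.3,0],[-1,0,0,-0.2,0],[-1,0,0,0,0],[1,0,0,0,0],[1,0,0,0,0],[1,0,0,0,0],[1,0,0,0,0],[1,0,0,0,0]]]'

```text
time_s: 11.35
tool_pos: [582.6, 138.8, 186.5]
tool_rot: [0.639, 0.769, -0.0, -0.0]
contact_force: [0.6, 0.0, 0.3]
grip_width: 0.998
grasp_force: 0.0
```

Emit:
apply_moves --commands '[[[1,0,0,3,0],[1,0,0,4,0],[1,0,0,4,0],[1,-1.5,4.3,0,0.04],[1,-1.5,4.3,0,0.04],[1,-1.5,4.3,0,0.04],[1,-1.5,4.3,0,0.04],[1,0,0,0,0],[1,0,0,0,0],[1,0,0,0,0]]]'

```text
time_s: 12.35
tool_pos: [522.7, 310.1, 296.6]
tool_rot: [0.576, 0.818, -0.0, 0.0]
contact_force: [-0.4, 0.6, 0.3]
grip_width: 1.0
grasp_force: 0.0
```

```bash
python3 - <<'E'
from cell import *
from h import *
np.set_printoptions(precision=2,suppress=True)
s=observe();print(s['tool_pos'],2*np.arctan2(s['tool_rot'][1],s['tool_rot'][0]))
c=get_calibration("wrist");p,d=get_image("wrist");cv2.imwrite("pics/w4.png",p)
hsv=cv2.cvtColor(p,cv2.COLOR_BGR2HSV).astype(int);H,S,V=[hsv[...,i] for i in range(3)]
m=(H<16)&(S>110);P=cloud(c,d,m);P=P[np.hypot(*(P[:,:2]-[522,310]).T)<45];T=P[(P[:,2]>50)&(P[:,2]<58)];print(len(T),"small",circ(T[:,:2]),cv2.minEnclosingCircle(T[:,:2].astype(np.float32)))
m=(V<60)&(S<110);P=cloud(c,d,m);r=np.hypot(*(P[:,:2]-[522,310]).T);T=P[(P[:,2]>46)&(P[:,2]<62)&(r>28)&(r<105)];print(len(T),T.mean(0),cv2.fitLine(T[:,:2].astype(np.float32),2,0,.01,.01).ravel())
p,d=get_image("top");c=get_calibration("top");cv2.imwrite("pics/t4.png",p)
hsv=cv2.cvtColor(p,cv2.COLOR_BGR2HSV).astype(int);H,S,V=[hsv[...,i] for i in range(3)]
w=np.zeros(d.shape,bool);w[190:290,165:270]=1;P=cloud(c,d,w&(H<12)&(S>110));T=P[(P[:,2]>43)&(P[:,2]<56)];print("large",len(T),np.percentile(P[:,2],[50,99]),circ(T[:,:2]),cv2.minEnclosingCircle(T[:,:2].astype(np.float32)))
E
```

```text
[522.67 310.12 296.56] 1.914428735370655
1268 small (array([524.24, 311.33]), np.float64(21.971721261612974)) ((522.5547485351562, 313.41436767578125), 27.26675796508789)
2949 [511.76 351.17  53.95] [  0.38  -0.92 511.76 351.17]
large 196 [11.07 50.93] (array([579.55, 137.24]), np.float64(33.766111645815144)) ((579.8468627929688, 138.4421844482422), 36.172855377197266)
```

View pics/w4.png

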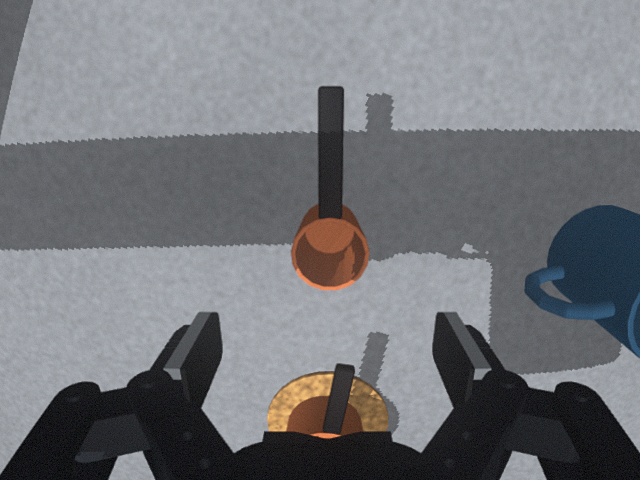

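View pics/t4.png

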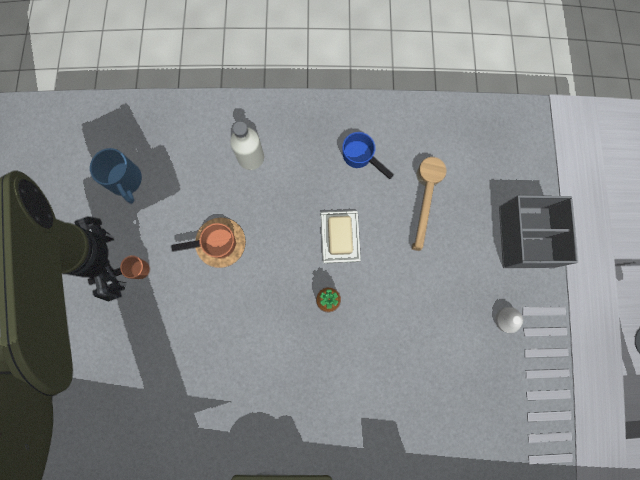

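Wrist view: the small cup's rim centre is at (330,251) and its handle is straight up. Top view: the large cup is on the mat at about (218,240), handle left, and the soap is square in the dish. To see where the fingertips sit at about 48 mm opening, I'll read the stored depth of the soap grasp.

```bash
python3 - <<'E'
from cell import *
from h import *
np.set_printoptions(precision=1,suppress=True)
s=observe();c=get_calibration("wrist")
RT=Rn.from_quat(s['tool_rot']);RC=Rn.from_quat(c['rotation']) if np.shape(c['rotation'])==(4,) else Rn.from_matrix(c['rotation'])
tc=RT.inv().apply(c['xyz']-s['tool_pos']);rc=(RT.inv()*RC).as_quat();cc=dict(c,xyz=tc,rotation=rc)
for n in("w1","w3"):
    f=np.load(n+".npz");p,d=f['p'],f['d'];m=np.zeros(d.shape,bool);m[290:400,195:262]=1;m[290:400,392:460]=1
    g=p.astype(int);m&=(g.max(2)-g.min(2)<25)&(g.max(2)<150)
    P=cloud(cc,d,m);P=P[P[:,2]<178];print(n,len(P),np.percentile(P[:,2],[50,90,97,99,100]),P[P[:,2]>155][:,:2].min(0) if len(P) else 0,P[P[:,2]>155][:,:2].max(0))
E
```

```text
w1 9456 [129.5 152.  160.  163.2 167.5] [  5.8 -37.5] [11.8 38.5]
w3 5885 [133.1 153.5 158.5 160.9 165.7] [  6.1 -47. ] [11.5 48.1]
```

Emit:
apply_moves --commands '[[[1,0.1,0.1,-3,0],[1,0,0,-3,0],[1,0,0,-2,0],[1,0,0,-0.9,0],[1,0,0,0,0],[-1,0,0,0,0],[-1,0,0,0,0],[-1,0,0,0,0],[-1,0,0,0,0],[-1,0,0,0,0]]]'

```text
time_s: 13.45
tool_pos: [524.0, 312.0, 209.8]
tool_rot: [0.576, 0.818, 0.001, 0.001]
contact_force: [-0.5, -1.4, 5.0]
grip_width: 0.531
grasp_force: 60.5
```

Emit:
apply_moves --commands '[[[-1,0,0,2,0],[-1,0,0,3,0],[-1,0,0,3,0],[-1,0,0,3,0],[-1,0,0,0,0.14],[-1,0,0,0,0.14],[-1,0.6,-1.7,0,0.14],[-1,0.6,-1.7,0,0.14],[-1,0.6,-1.7,0,0.14],[-1,0.6,-1.7,0,0.14]]]'

```text
time_s: 14.45
tool_pos: [547.6, 243.4, 318.7]
tool_rot: [0.189, 0.982, 0.0, 0.001]
contact_force: [0.4, -0.5, -0.1]
grip_width: 0.535
grasp_force: 61.4
```

Emit:
apply_moves --commands '[[[-1,0.9,-2.6,0,0.14],[-1,0.8,-2.6,0,0.14],[-1,0.8,-2.6,0,0.14],[-1,0.9,-2.6,0,0.14],[-1,0,0,-2.2,0],[-1,0,0,-2.2,0],[-1,0,0,0,0],[-1,0,0,0,0],[-1,0,0,0,0],[-1,0,0,0,0]]]'

```text
time_s: 15.45
tool_pos: [582.0, 140.2, 275.2]
tool_rot: [-0.087, 0.996, 0.0, 0.001]
contact_force: [-0.1, -0.0, -0.4]
grip_width: 0.532
grasp_force: 61.5
```

```bash
python3 - <<'E'
from cell import *
from h import *
np.set_printoptions(precision=2,suppress=True)
s=observe();print(s['tool_pos'],2*np.arctan2(s['tool_rot'][1],s['tool_rot'][0]),s['grip_width'])
c=get_calibration("wrist");p,d=get_image("wrist");cv2.imwrite("pics/w5.png",p);np.savez("w5.npz",p=p,d=d,x=c['xyz'],r=c['rotation'])
hsv=cv2.cvtColor(p,cv2.COLOR_BGR2HSV).astype(int);H,S,V=[hsv[...,i] for i in range(3)]
P=cloud(c,d,(H<12)&(S>100));T=P[(P[:,2]>45)&(P[:,2]<53)&(np.hypot(*(P[:,:2]-[582,139]).T)<50)];print("large",len(T),circ(T[:,:2]))
top=54+s['tool_pos'][2]-209.8
T=P[(P[:,2]>top-3)&(P[:,2]<top+4)];print("small",top,len(T),circ(T[:,:2]))
E
```

```text
[582.02 140.24 275.2 ] 3.31530545078328 0.5322392850510625
large 1396 (array([581.47, 136.99]), np.float64(33.7211790529428))
small 119.39888536381562 3388 (array([579.37, 139.43]), np.float64(23.575910087946895))
```

View pics/w5.png

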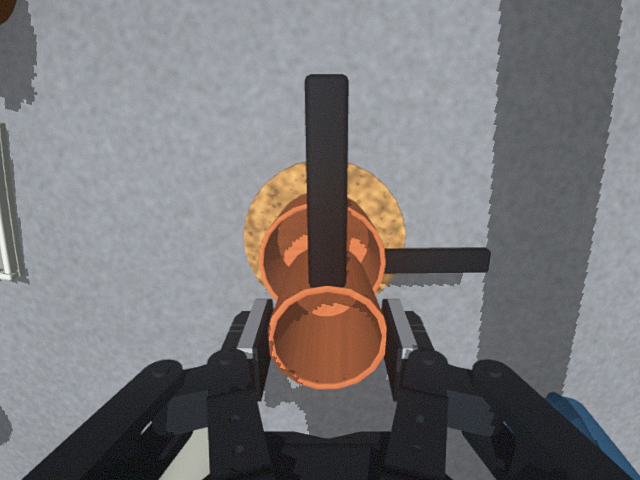

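The small cup hangs upright with its handle up the picture, and the large cup's handle points right at (440,262), so they are a quarter turn apart. A small shift, then lowering.

Emit:
apply_moves --commands '[[[-1,0.1,-0.2,-1,0.01],[-1,0,0,-1,0],[-1,0,0,-1,0],[-1,0,0,-1,0],[-1,0,0,-1,0],[-1,0,0,-0.4,0],[-1,0,0,-0.2,0],[-1,0,0,0,0],[-1,0,0,0,0],[-1,0,0,0,0]]]'

```text
time_s: 16.5
tool_pos: [582.2, 137.8, 218.8]
tool_rot: [-0.092, 0.996, -0.0, -0.0]
contact_force: [-3.1, -0.3, 9.0]
grip_width: 0.532
grasp_force: 62.3
```

Emit:
apply_moves --commands '[[[0.7,0,0,0,0],[0.7,0,0,0,0],[0.7,0,0,0,0],[0.7,0,0,1,0],[0.7,0,0,2,0],[1,0,0,3,0],[1,0,0,4,0],[1,0,-3,2,-0.1],[1,0,-4,0,-0.14],[1,0,-4,0,-0.14]]]'

```text
time_s: 17.5
tool_pos: [582.9, 27.2, 340.0]
tool_rot: [0.1, 0.995, 0.0, 0.002]
contact_force: [-0.0, -0.1, -0.2]
grip_width: 0.999
grasp_force: 0.0
```

Emit:
apply_moves --commands '[[[1,-2,-4.4,0,-0.14],[1,-2,-4.4,0,-0.14],[1,-2,-4,0,-0.14],[1,-2,0,0,-0.14],[1,-2,0,0,-0.14],[1,-1.5,0,0,-0.14],[1,0,0,0,-0.14],[1,0,0,0,-0.14],[1,0,0,0,-0.14],[1,0,0,0,0]]]'

```text
time_s: 18.5
tool_pos: [467.5, -100.2, 338.5]
tool_rot: [0.666, 0.746, 0.0, 0.0]
contact_force: [0.5, 0.1, 0.1]
grip_width: 1.002
grasp_force: 0.0
```

```bash
python3 - <<'E'
from cell import *
from h import *
np.set_printoptions(precision=2,suppress=True)
s=observe();print(s['tool_pos'],2*np.arctan2(s['tool_rot'][1],s['tool_rot'][0]))
p,d=get_image("top");c=get_calibration("top")
hsv=cv2.cvtColor(p,cv2.COLOR_BGR2HSV).astype(int);H,S,V=[hsv[...,i] for i in range(3)]
w=np.zeros(d.shape,bool);w[190:290,165:270]=1;P=cloud(c,d,w&(H<12)&(S>110));
for a,b in((44,54),(58,70)):
    T=P[(P[:,2]>a)&(P[:,2]<b)];print(len(T),circ(T[:,:2]),cv2.minEnclosingCircle(T[:,:2].astype(np.float32)))
q,d=get_image("wrist");c=get_calibration("wrist")
hsv=cv2.cvtColor(q,cv2.COLOR_BGR2HSV).astype(int);H,S,V=[hsv[...,i] for i in range(3)]
P=cloud(c,d,(d>0)&(S>90));P=P[np.hypot(*(P[:,:2]-[458,-93]).T)<45];
for a,b in((15,52),(70,78),(78,98)):
    T=P[(P[:,2]>a)&(P[:,2]<b)]
    if len(T)>9: print("vase",a,len(T),circ(T[:,:2]),T[:,:2].min(0),T[:,:2].max(0))
cv2.imwrite("pics/c6.png",np.hstack([cv2.resize(p[190:310,160:320],(400,300)),cv2.resize(q,(400,300))]))
E
```

```text
[ 467.53 -100.23  338.47] 1.684347089331274
184 (array([582.85, 122.11]), np.float64(31.997466078819564)) ((582.7936401367188, 123.1673812866211), 35.9430046081543)
115 (array([583.09, 129.87]), np.float64(22.22846567235376)) ((579.7354736328125, 131.46267700195312), 27.397235870361328)
vase 15 490 (array([461.29, -92.78]), np.float64(24.041557442364585)) [ 437.   -104.92] [485.24 -68.39]
vase 70 336 (array([461.07, -92.6 ]), np.float64(14.555380408702735)) [ 444.93 -110.88] [477.59 -76.13]
vase 78 2020 (array([461.19, -93.05]), np.float64(11.9767992688111)) [ 443.73 -110.79] [478.88 -75.59]
```

View pics/c6.png

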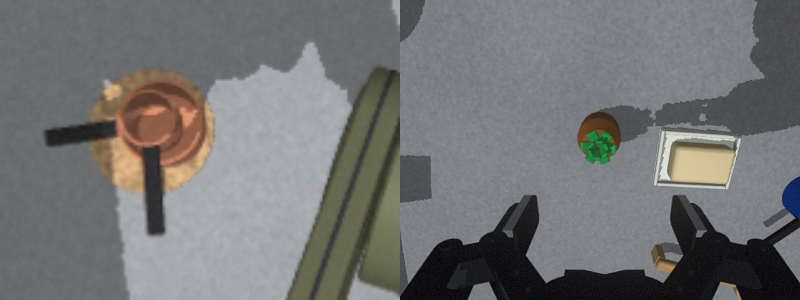

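Left half: the small cup is nested, but the large cup has slid about 15 mm along -y, off the mat's centre. A finger dragged it on opening. Right half: the vase is at (598,140) and the soap is in the dish. I'll regrasp the large cup with the fingers at 45° between the two handles and recentre it.

Emit:
apply_moves --commands '[[[1,1.95,3.73,0,-0.12],[1,1.95,3.73,0,-0.12],[1,1.95,3.73,0,-0.12],[1,1.95,3.73,0,-0.12],[1,1.95,3.73,0,-0.12],[1,1.95,3.73,0,-0.12],[1,0,0,-2,0],[1,0,0,-2,0],[1,0,0,0,0],[1,0,0,0,0]]]'

```text
time_s: 19.6
tool_pos: [584.5, 123.6, 297.6]
tool_rot: [0.886, 0.465, -0.001, -0.0]
contact_force: [0.6, -0.2, 1.2]
grip_width: 1.004
grasp_force: 0.0
```

```bash
python3 - <<'E'
from cell import *
from h import *
np.set_printoptions(precision=2,suppress=True)
s=observe();print(s['tool_pos'],2*np.arctan2(s['tool_rot'][1],s['tool_rot'][0]))
c=get_calibration("wrist");p,d=get_image("wrist");cv2.imwrite("pics/w7.png",p);np.savez("w7.npz",p=p,d=d,x=c['xyz'],r=c['rotation'])
hsv=cv2.cvtColor(p,cv2.COLOR_BGR2HSV).astype(int);H,S,V=[hsv[...,i] for i in range(3)]
P=cloud(c,d,(H<12)&(S>100));P=P[np.hypot(*(P[:,:2]-[583,130]).T)<60]
print(np.histogram(P[:,2],range(0,80,4))[0])
for a,b in((45,52),(59,67)):
    T=P[(P[:,2]>a)&(P[:,2]<b)];print(len(T),circ(T[:,:2]),cv2.minEnclosingCircle(T[:,:2].astype(np.float32)))
E
```

```text
[584.47 123.64 297.65] 0.9663124317926948
[  11   34  561 1428  253  267  341  393  495  615  652  718 1752  300
  320 1180  207    0    0]
2316 (array([586.94, 123.54]), np.float64(31.496048500324846)) ((584.6911010742188, 128.5413818359375), 41.4423713684082)
1476 (array([586.72, 130.16]), np.float64(21.978445939098727)) ((582.8823852539062, 128.8919677734375), 27.421424865722656)
```

View pics/w7.png

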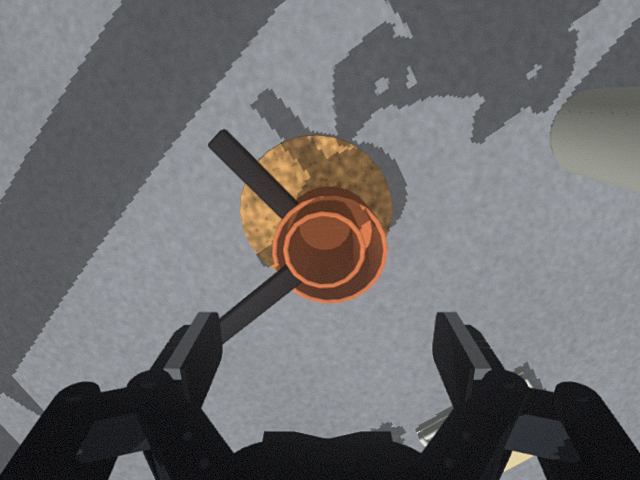

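The nest is centred between the fingers at (330,249) with the handles at upper left and lower left, clear of both fingers. Lowering to grip the large cup.

Emit:
apply_moves --commands '[[[1,0,0,-3,0],[1,0,0,-3,0],[1,0,0,-3,0],[1,0,0,-2,0],[1,0,0,0,0],[-1,0,0,0,0],[-1,0,0,0,0],[-1,0,0,0,0],[-1,0,0,0,0],[-1,0,0,0,0]]]'

```text
time_s: 20.65
tool_pos: [585.6, 123.6, 189.9]
tool_rot: [0.886, 0.464, 0.002, 0.001]
contact_force: [-0.3, -0.8, 7.6]
grip_width: 0.819
grasp_force: 68.9
```

Emit:
apply_moves --commands '[[[-1,0,0,0.5,0],[-1,0,0,0.5,0],[-1,-0.1,0.8,0,0],[-1,0,0.8,0,0],[-1,0,0,0,0],[-1,0,0,-0.5,0],[-1,0,0,-0.3,0],[-1,0,0,-0.2,0],[-1,0,0,0,0],[-1,0,0,0,0]]]'

```text
time_s: 21.65
tool_pos: [583.2, 139.7, 189.9]
tool_rot: [0.886, 0.464, 0.0, -0.0]
contact_force: [-5.5, 1.5, 18.3]
grip_width: 0.817
grasp_force: 70.2
```

Emit:
apply_moves --commands '[[[1,0,0,0,0],[1,0,0,0,0],[1,0,0,0,0],[1,0,0,0,0],[1,0,0,2,0],[1,0,0,4,0],[1,0,0,4,0],[1,0,0,4,0],[1,-3,-3.5,0,0],[1,-3,-3.5,0,0]]]'

```text
time_s: 22.65
tool_pos: [524.3, 69.5, 329.3]
tool_rot: [0.885, 0.465, 0.002, 0.001]
contact_force: [-0.3, -0.7, -0.3]
grip_width: 1.002
grasp_force: 0.0
```

Emit:
apply_moves --commands '[[[1,-2,-4.4,0,0],[1,-2,-4.4,0,0],[1,-2,-4.4,0,0],[1,-0.3,-3.2,0,0],[1,0,0,0,0],[1,0,0,0,0],[1,0,0,0,0],[1,0,0,0,0],[1,0,0,0,0],[1,0,0,0,0]]]'

```text
time_s: 23.65
tool_pos: [460.8, -93.6, 327.7]
tool_rot: [0.886, 0.465, -0.0, -0.0]
contact_force: [0.6, 0.0, 0.5]
grip_width: 1.001
grasp_force: 0.0
```

```bash
python3 - <<'E'
from cell import *
from h import *
np.set_printoptions(precision=2,suppress=True)
s=observe();print(s['tool_pos'],2*np.arctan2(s['tool_rot'][1],s['tool_rot'][0]))
p,d=get_image("top");c=get_calibration("top")
hsv=cv2.cvtColor(p,cv2.COLOR_BGR2HSV).astype(int);H,S,V=[hsv[...,i] for i in range(3)]
w=np.zeros(d.shape,bool);w[190:290,165:270]=1;P=cloud(c,d,w&(H<12)&(S>110));
for a,b in((44,54),(58,70)):
    T=P[(P[:,2]>a)&(P[:,2]<b)];print(len(T),circ(T[:,:2]),cv2.minEnclosingCircle(T[:,:2].astype(np.float32)))
B=cloud(c,d,w&(V<70)&(S<110));
for a,b in((40,52),(52,68)):
    T=B[(B[:,2]>a)&(B[:,2]<b)];print("h",len(T),T.mean(0))
q,d=get_image("wrist");c=get_calibration("wrist")
hsv=cv2.cvtColor(q,cv2.COLOR_BGR2HSV).astype(int);H,S,V=[hsv[...,i] for i in range(3)]
P=cloud(c,d,(d>0)&(S>90));P=P[np.hypot(*(P[:,:2]-[458,-93]).T)<45];
for a,b in((15,52),(78,98)):
    T=P[(P[:,2]>a)&(P[:,2]<b)]
    if len(T)>9: print("vase",a,len(T),circ(T[:,:2]),T[:,:2].min(0),T[:,:2].max(0))
cv2.imwrite("pics/c8.png",np.hstack([cv2.resize(p[190:310,160:320],(400,300)),cv2.resize(q,(400,300))]))
E
```

```text
[460.76 -93.57 327.72] 0.9662900624574695
201 (array([580.78, 138.55]), np.float64(31.54547616692313)) ((580.695068359375, 140.10324096679688), 36.042964935302734)
120 (array([581.31, 145.84]), np.float64(21.66551861430137)) ((581.6015014648438, 146.34312438964844), 23.890140533447266)
h 183 [570.56 204.1   48.3 ]
h 217 [523.93 140.5   62.34]
vase 15 571 (array([461.32, -93.39]), np.float64(24.6441380646164)) [ 449.72 -110.12] [486.43 -68.62]
vase 78 2151 (array([461.63, -93.11]), np.float64(11.963912721986663)) [ 443.62 -110.98] [479.36 -76.04]
```

View pics/c8.png

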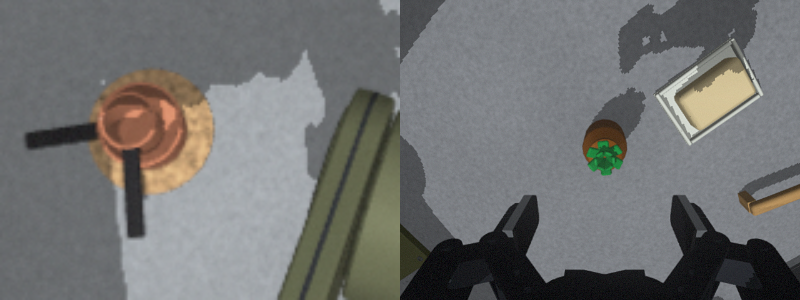

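Left: the nest is now centred on the mat, within about 2 mm, with handles left and down. Right: the vase at (605,150) is below the tool. Gripping the vase.

Emit:
apply_moves --commands '[[[1,0,0,-3,0],[1,0,0,-3,0],[1,0,0,-3,0],[1,0,0,-2,0],[1,0,0,-1.6,0],[1,0,0,0,0],[-1,0,0,0,0],[-1,0,0,0,0],[-1,0,0,0,0],[-1,0,0,0,0]]]'

```text
time_s: 24.75
tool_pos: [461.0, -94.4, 203.3]
tool_rot: [0.886, 0.464, 0.001, 0.001]
contact_force: [-0.2, 0.7, 5.3]
grip_width: 0.563
grasp_force: 61.4
```

Emit:
apply_moves --commands '[[[-1,0,0,0,0],[-1,0,0,2,0],[-1,0,0,3,0],[-1,2.6,2,1,0],[-1,2.6,2,0,0],[-1,2.6,2,0,0],[-1,2.6,2.1,0,0],[-1,2.6,2.1,0,0],[-1,0,0,0,0],[-1,0,0,0,0]]]'

```text
time_s: 25.75
tool_pos: [590.6, 8.2, 261.8]
tool_rot: [0.886, 0.465, -0.0, 0.0]
contact_force: [-0.3, -0.7, -2.2]
grip_width: 0.557
grasp_force: 63.2
```

Emit:
apply_moves --commands '[[[-1,0,0,-2.5,0],[-1,0,0,-2,0],[-1,0,0,-1,0],[-1,0,0,-0.3,0],[-1,0,0,0,0],[-1,0,0,0,0],[1,0,0,0,0],[1,0,0,0,0],[1,0,0,0,0],[1,0,0,0,0]]]'

```text
time_s: 26.75
tool_pos: [590.7, 7.7, 204.1]
tool_rot: [0.886, 0.464, 0.0, 0.0]
contact_force: [-0.0, -0.2, 0.2]
grip_width: 1.003
grasp_force: 0.0
```

Emit:
apply_moves --commands '[[[1,0,0,2,0],[1,0,0,4,0],[1,0,0,4,0],[1,0,0,4,0],[1,-3.5,-3.5,0,0],[1,-3.5,-3.5,0,0],[1,-2.5,-4,0,0],[1,-2.5,-4,0,0],[1,-2,-4,0,0],[1,0,-4,0,0]]]'

```text
time_s: 27.75
tool_pos: [447.4, -222.9, 343.9]
tool_rot: [0.886, 0.464, -0.001, -0.001]
contact_force: [0.1, 0.5, -0.5]
grip_width: 1.004
grasp_force: 0.0
```

Emit:
apply_moves --commands '[[[1,0,-4.8,0,0],[1,0,-4.8,0,0],[1,0,-4.8,0,0],[1,0,0,0,0],[1,0,0,0,0],[1,0,0,0,0],[1,0,0,0,0],[1,0,0,0,0],[1,0,0,0,0],[1,0,0,0,0]]]'

```text
time_s: 28.75
tool_pos: [450.7, -365.7, 344.0]
tool_rot: [0.886, 0.464, 0.0, 0.0]
contact_force: [-0.3, -0.5, -0.4]
grip_width: 1.005
grasp_force: 0.0
```

```bash
python3 - <<'E'
from cell import *
from h import *
np.set_printoptions(precision=2,suppress=True)
p,d=get_image("top");c=get_calibration("top")
hsv=cv2.cvtColor(p,cv2.COLOR_BGR2HSV).astype(int);H,S,V=[hsv[...,i] for i in range(3)]
w=np.zeros(d.shape,bool);w[190:290,165:258]=1;P=cloud(c,d,w&(H<12)&(S>110));
for a,b in((44,54),(58,70)):
    T=P[(P[:,2]>a)&(P[:,2]<b)];print(len(T),cv2.minEnclosingCircle(T[:,:2].astype(np.float32)))
m=blob((H<25)&(S>70)|(V<60),212,255)
w[:]=0;w[205:275,258:305]=1;P=cloud(c,d,w);T=P[P[:,2]>20];print("vase",len(T),T.max(0),cv2.minEnclosingCircle(T[:,:2].astype(np.float32)))
L=cloud(c,d,w&(H>40)&(H<85)&(S>90));L=L[L[:,2]>60];print("leaf",len(L),L.mean(0))
w[:]=0;w[195:275,305:375]=1;P=cloud(c,d,w);T=P[(P[:,2]>28)&(P[:,2]<50)];print("soap",np.percentile(T[:,2],[5,50,95]),cv2.minAreaRect(T[:,:2].astype(np.float32)))
q,_=get_image("side")
cv2.imwrite("pics/c9.png",np.hstack([cv2.resize(p[180:300,160:380],(440,300)),cv2.resize(q[180:450,200:520],(356,300))]))
E
```

```text
199 ((580.5491943359375, 140.111083984375), 36.15902328491211)
115 ((581.2595825195312, 146.6024932861328), 23.640817642211914)
vase 500 [612.62  30.59  93.  ] ((588.9566040039062, 7.9178786277771), 25.020488739013672)
leaf 204 [588.94   7.95  83.78]
soap [30.62 34.41 37.39] ((595.8606567382812, -119.55305480957031), (80.05905151367188, 49.8521728515625), 2.669814109802246)
```

View pics/c9.png

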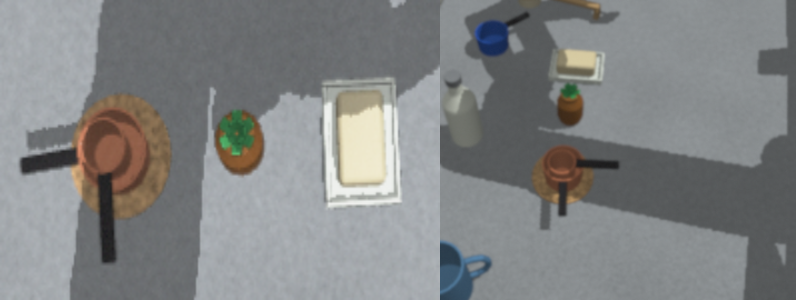

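The pictures show the nest on the mat with crossed handles, the vase upright about 1 mm from the midpoint, and the soap flat in the dish. The bottle, seen in the side crop, hasn't moved. Handing in.

```bash
python3 -c "
from cell import *
print(sign_off())"
```

```text
the job is handed in; nothing more can be done
None
```

I handed the job in at about 29 s: the soap is flat in the dish, the large cup is within about 2 mm of the mat's middle after one recentring, the small cup is nested in it with the handles about a quarter turn apart (measured about 87°), and the vase is upright about 1 mm from the midpoint.

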